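Lock a filter cartridge into its bayonet socket

ROBOT

A 6-joint arm with a two-finger parallel gripper is mounted at the origin on a cart in front of the work surface, level with it; the furniture and walls round the work are solid. World frame = base frame: x ahead of the robot, y to its left, z up, the work surface at z = 0. Lengths are in m, angles in degrees, forces in N, time in s.
With the tool pointing down it reaches from about 0.25 to 0.775 m from the base axis. Payload 4 kg.
Tool frame: the origin (TCP) lies on the centre line of the jaws, within the pads' length; the fingertips stand 19 mm ahead of it and the grasp point (between the pads) is the TCP; z points along the fingers, y is the line along which they close (so a half turn about z gives the same grasp; the last joint's range is limited). The gripper opens to 85 mm and grips with 20 to 120 N. Pads are 22 mm wide; open, the fingers measure 114 mm over their backs; the gripper's body (76 mm by 85 mm) begins 54 mm behind the grasp point. The pads swing forward as they close: fully open they stand 13 mm farther back than shut.
Start: joints at [-79.933, 4.996, 78.535, -0, 96.463, -5.907], TCP at [0.151, -0.529, 0.25] pointing down, gripper open.
Joint ranges: [-177.83, 177.83], [-43.37, 116.18], [15.69, 146.23], [-61.86, 241.86], [9.47, 152.12], [-147.06, 147.06]. Speed limits (degrees/s): [159.86, 159.86, 180, 180, 180, 180].

INTERFACE

Orientations are given as a 3x3 rotation matrix whose columns are the frame's x, y, z axes.
In Python, from rig import manip gives the robot as it stands.
- The arm moves only by the tool move_arm, never from a script. Its argument "increments" is a list of rows, each a list of 7 numbers: the shift along the tool's x, y, z in m, then the turn, a rotation vector about the tool's x, y, z in rad, then the opening, from 0 (shut) to 1 (fully open). In form: [[tx, ty, tz, wx, wy, wz, gripper], ...]. A call has 1 to 5 rows; each row shifts and turns the commanded pose from where the row before left it, along the tool's axes as they then stand; what a row does not reach is not made up. A row lasts 1/10 s, in which the tool goes at most 50 mm and 8.59 degrees, less where a joint would pass 70% of its speed; a pose out of reach is approached as far as the arm can. A call with a gripper value outside its range is refused whole. The fingers move at their own pace and stop on an object; "force" is the grip in N (left out, the last holds). Time passes only in rows, so rows that do not move let the fingers close. It gives the time, the measured TCP pose, the force, the opening and the grip force at its end, in the units of the state.
- manip.get_state(): the state, without advancing time (a new reading comes with each control period).
- manip.snapshot(name): name is "scene" or "side" or "wrist"; returns a dict with "color" (420x560x3 uint8, red, green, blue), "depth" (420x560 float32, m along the optical axis (not along the pixel's ray), 0 where there is no reading), "fx", "fy", "cx", "cy" (pixels), "R" (3x3) and "t" (3): a world point X has camera coordinates R X + t; the wrist camera has in their place "hand_eye" (4x4, takes a point from camera to tool coordinates, whose origin is the TCP and whose axes are the flange's). Camera axes: x right, y down, z forward; pixel columns grow to the right and rows downward; lengths in m; the calibration is good to about 2 mm. A picture is of the moment at which its call begins: read the wrist's pose just before it.
- manip.finish_job(): hands the job in; it is judged then, once.
Trained networks look in a picture, given as the dict that the camera call returned (one of the last four; its "shot" number tells which), for a name from the list of things; names that differ only in an ending like _2 or _b are one class to them, and where a whole thing is asked for, a point or a joint stands for the part that bears it (a point fixed in the world has none). Each returns a list of dicts, best first, with "confidence" (0 to 1); they miss things now and then, are a little off and sometimes report something else, mostly with a low value. They report only what shows in the picture. A call takes as long as a camera call. They do not tell look-alikes from the thing itself.
- manip.find_in(target, picture): "xyz" ([x, y, z] in m, in the coordinates of the camera as it stood for that picture, good to about 4 mm: the middle of the surface that is visible of it).
- manip.landmark_of(target, picture): "xyz" ([x, y, z] in m, in the coordinates of the camera as it stood for that picture, good to about 4 mm: a listed point, or the origin of a listed thing).
The state is a dict: "clock": time; "joint_pos": joint angles; "joint_vel": joint speeds; "joint_efforts": joint torques, N m; "tool_pos": TCP position; "tcp_rot": TCP orientation; "wrist_force": force on the tool from outside, world axes, zero at the start; "torque": the same for the moment, N m; "finger_gap": finger opening in m; "finger_force": force on a finger pad.
Only numpy, scipy, OpenCV 4.12 (cv2) and the standard library are available. Lean on these libraries where they do the work, as an engineer would, in place of code of your own. Each camera call takes 0.05 s, during which the arm holds its last target. There are 200 camera calls.

TASK

Fit the water filter cartridge into the socket on top of the filter base: feel for the two slots in the collar with its lugs, push it down against the spring, turn it clockwise (seen from above) about a quarter turn to the stop, and let it spring up into its catch so that it stands locked and upright by itself. Press and twist with a light hand, never harder than about 30 N on the socket, and leave the honey jar, the mug and the salt shaker where they are.

Things in the scene. Friction and masses are not known exactly. Their poses are not given: they have to be found in the camera images.
- cartridge: Loose filter cartridge, upright, 117 mm tall, 0.14 to 0.28 kg. Origin: centre of its underside, z up. Grey round neck 42 mm in diameter, z 0 to 42 mm (lowest 5 mm tapered to 34 mm), with two lugs; white can 60 mm in diameter, z 42 to 85, with a small rib above each lug; wing handle on top. Half a turn about z makes no difference.
- wing (a point): Where to grip the cartridge: in its wing handle, on the axis, 107 mm above its underside. The wing is 14 mm thick (cartridge x), 50 mm long (cartridge y), z 85 to 117 mm.
- lugs (a point): Midway between the cartridge's two lugs, on the axis, 20 mm above its underside. One lug points to +y, one to -y (as the wing does); each is 9 mm wide (x), reaches 29.5 mm from the axis, z 16 to 24 mm.
- filter_base: Fixed filter base, a white box 136 x 136 mm, 78 mm high, spout on its -x side. Origin: centre of its underside; z up. The socket for the cartridge is on its z axis, open upward, under a grey collar. All heights of the cartridge in the socket given below are of its origin (underside) above this origin.
- socket (a point): Centre of the collar's top, 80 mm above the base's underside. Bore 45 mm; two facing slots 12.6 mm wide, reaching out past 38 mm, for the lugs. They lie at the base's +y and -y, but the collar is turned by an unknown -0.65 to 0.65 rad about z, which no measured pose shows: find it by feel or sight. Beside the slots the lugs land on the collar with the cartridge at 64 mm.
- spring_plate (a point): Top of the spring plate in the socket at rest, 58 mm above the base's underside. With lugs in the slots the cartridge drops freely from 64 to 58 mm, then meets the spring: 4 N at 58, 0.4 N more a mm (damped), end of travel at 40 mm. Below 48 mm the lugs are under the collar and can turn; 43 to 44 mm is best.
- catch (a point): Where the underside of the locked cartridge stands, 52 mm above the base's underside. Under the collar it turns only clockwise from above, 80 degrees from the slots to a hard stop (feel for 0.1 N m: 0.25 is 25 N at the lugs; anticlockwise is blocked); there the spring lifts the lugs 4 mm into catches. Play 0.07 rad either way. Not locked, it rises to 48 mm under the collar, 58 mm in the slots.
- honey_jar: Bystander: glass honey jar with a yellow lid, 64 mm in diameter, 87 mm tall. Origin: centre of its underside.
- mug: Bystander: white mug with dark stripes, 86 x 120 x 90 mm with the handle. Origin: underside.
- salt_shaker: Bystander: salt shaker, 44 mm in diameter, 90 mm tall. Origin: centre of its underside.
There are look-alikes about, which are no part of the job. Leave any blue look-alike of the cartridge alone. What is shaped like the filter_base but purple is not meant.

How it is judged:
By the outcome, as a careful person would: the job done as asked, in the order asked, and still so for the second after the job is handed in, with the robot touching nothing.
It also fails if it takes over 72 s, if anything falls off the work surface, if the arm or the gripper's body presses on something with over 40 N, if the wrist force passes 120 N, or if a joint passes its speed limit or range.

## Working session

There is one attempt and no reset: what is moved stays moved. The work goes in short steps, Python scripts to look and compute and a tool call to move; the robot and the scene stay as the last step left them, time stands still between calls to the robot, and variables do not carry over. Pictures are saved under pics/ and viewed, at most 10 in all, crops included, and the job is handed in when it is done.

Besides the shell and the picture viewer there is one more tool, called after "Emit:" by a JSON object that holds its "method" and its "body". move_arm: Moves the arm, as the interface text tells. Its arguments: {"type":"object","properties":{"increments":{"type":"array","items":{"type":"array","items":{"type":"number"}}},"force":{"type":"number"}},"required":["increments"]}

```bash
mkdir -p pics; cat > h.py <<'E'
import numpy as np, cv2
from rig import manip
def world(pic,p,st=None):
    p=np.array(p)
    if 'hand_eye' in pic:
        q=(np.array(pic['hand_eye'])@np.r_[p,1])[:3]
        return np.array(st['tcp_rot'])@q+np.array(st['tool_pos'])
    return np.array(pic['R']).T@(p-np.array(pic['t']))
def shot(n):
    st=manip.get_state(); return manip.snapshot(n),st
def save(pic,name): cv2.imwrite('pics/'+name,cv2.cvtColor(pic['color'],cv2.COLOR_RGB2BGR))
E
python3 - <<'E'
from h import *
np.set_printoptions(precision=4,suppress=True)
print(manip.get_state())
for n in('scene','side'):
    p,st=shot(n); save(p,n+'0.png')
    for t in('cartridge','wing','filter_base','socket','honey_jar','mug','salt_shaker'):
        for d in manip.landmark_of(t,p):
            x=np.array(d['xyz']); print(n,t,round(d['confidence'],2),world(p,x,st),(x[:2]/x[2]*[p['fx'],p['fy']]+[p['cx'],p['cy']]).round())
E
```

```text
{'clock': 0.0, 'joint_pos': array([-79.9331,   5.0403,  78.6253,   0.    ,  96.4627,  -5.9066]), 'joint_vel': array([ 0.0256,  0.0368,  0.0471,  0.0326, -0.0284, -0.028 ]), 'joint_efforts': array([ -0.0016, -35.1867, -31.3274,  -0.0004,   0.011 ,   0.    ]), 'tool_pos': array([ 0.1513, -0.5283,  0.2491]), 'tcp_rot': array([[ 0.9614,  0.2752, -0.0004],
       [ 0.2752, -0.9614,  0.0022],
       [ 0.0002, -0.0022, -1.    ]]), 'wrist_force': array([-0.7565, -0.1631,  1.1938]), 'torque': array([-0.0672,  0.0137, -0.0002]), 'finger_force': 0.0, 'finger_gap': 0.085696850739307}
scene cartridge 0.83 [ 0.5506 -0.2119  0.0005] [207. 258.]
scene cartridge 0.59 [ 0.4527 -0.2135 -0.0009] [190. 235.]
scene wing 0.71 [ 0.455  -0.2183  0.1076] [184. 216.]
scene wing 0.71 [ 0.5542 -0.2131  0.1091] [203. 239.]
scene filter_base 0.66 [0.5701 0.4005 0.0013] [374. 171.]
scene filter_base 0.62 [0.5206 0.1702 0.0032] [308. 192.]
scene socket 0.7 [ 0.4087 -0.3752  0.002 ] [133. 250.]
scene socket 0.63 [0.5652 0.3988 0.0822] [377. 154.]
scene socket 0.58 [0.5214 0.1672 0.0792] [308. 177.]
scene socket 0.21 
[... 395 characters left out ...]
.64 [0.514  0.1758 0.0761] [251. 176.]
side cartridge 0.19 [ 0.4531 -0.2123  0.1044] [274. 263.]
side wing 0.89 [ 0.5533 -0.2114  0.1029] [310. 253.]
side wing 0.78 [ 0.4531 -0.2137  0.1038] [274. 264.]
side wing 0.52 [0.5214 0.1697 0.0023] [255. 195.]
side filter_base 0.95 [ 0.5204  0.1734 -0.0013] [254. 195.]
side filter_base 0.94 [ 0.5692  0.4033 -0.0018] [247. 152.]
side socket 0.81 [0.5629 0.3994 0.0759] [244. 135.]
side socket 0.8 [0.5176 0.1701 0.0787] [253. 177.]
side honey_jar 0.95 [ 0.4949 -0.0918  0.0031] [274. 253.]
side mug 0.62 [ 0.4085 -0.3797 -0.0046] [281. 345.]
side salt_shaker 0.7 [ 0.6669 -0.1823 -0.0021] [342. 260.]
side salt_shaker 0.6 [0.518  0.1741 0.0789] [252. 176.]
```

View pics/scene0.png

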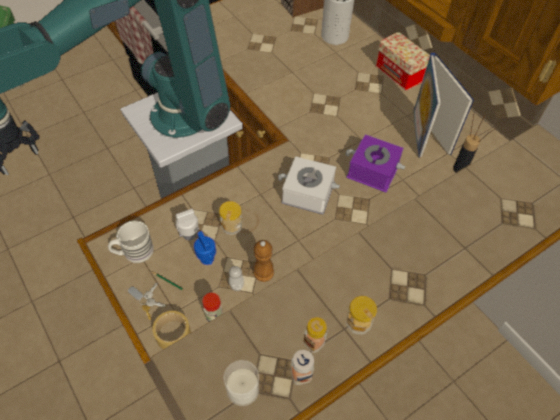

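View pics/side0.png

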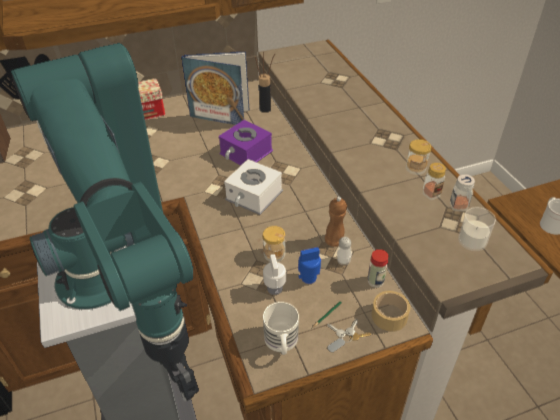

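Scene: white cartridge at about (187,222), blue look-alike at (205,247), and white base at (309,185); purple base at (375,160). The side view agrees. I'll go above the white cartridge.

Emit:
{"method": "move_arm", "body": {"increments": [[0.042,-0.0245,-0.004,0,0,0,1],[0.042,-0.0245,-0.004,0,0,0,1],[0.042,-0.0245,-0.004,0,0,0,1],[0.042,-0.0245,-0.004,0,0,0,1],[0.042,-0.0245,-0.004,0,0,0,1]]}}

```text
clock: 1.3
tool_pos: [0.3205, -0.3517, 0.2707]
tcp_rot: [[0.962, 0.275, 0.001], [0.275, -0.962, -0.001], [0.0, 0.001, -1.0]]
wrist_force: [0.7, 0.1, -0.3]
finger_gap: 0.0853
finger_force: 0.0
```

Emit:
{"method": "move_arm", "body": {"increments": [[0.042,-0.0245,-0.004,0,0,0,1],[0.042,-0.0245,-0.004,0,0,0,1],[0.042,-0.0245,-0.004,0,0,0,1],[0.0385,-0.0245,-0.004,0,0,0,1],[0,0,0,0,0,0,1]]}}

```text
clock: 1.8
tool_pos: [0.4537, -0.2096, 0.2869]
tcp_rot: [[0.959, 0.283, 0.002], [0.283, -0.959, 0.001], [0.003, -0.001, -1.0]]
wrist_force: [0.0, -1.1, 0.1]
finger_gap: 0.0852
finger_force: 0.0
```

```bash
python3 - <<'E'
from h import *
np.set_printoptions(precision=4,suppress=True)
p,st=shot('wrist'); save(p,'w1.png'); print(st['clock'],st['tool_pos'],st['tcp_rot'],st['joint_pos'],st['wrist_force'])
print(np.array(p['hand_eye']),p['fx'])
for t in('cartridge','wing','lugs','honey_jar'):
    for d in manip.landmark_of(t,p):
        x=np.array(d['xyz']); print(t,round(d['confidence'],2),world(p,x,st),(x[:2]/x[2]*[p['fx'],p['fy']]+[p['cx'],p['cy']]).round())
E
```

```text
1.8 [ 0.4537 -0.2096  0.2869] [[ 0.9591  0.283   0.0025]
 [ 0.283  -0.9591  0.0013]
 [ 0.0027 -0.0005 -1.    ]] [-31.3839  -1.7531  81.3336   0.1393 100.3364  42.202 ] [ 0.0324 -1.1071  0.1392]
[[ 0.0006 -0.9469 -0.3215  0.0823]
 [ 1.      0.0005  0.0005 -0.0006]
 [-0.0003 -0.3215  0.9469 -0.1234]
 [ 0.      0.      0.      1.    ]] 354.16333037246795
cartridge 0.9 [ 0.5496 -0.2113 -0.0018] [309.  84.]
cartridge 0.82 [ 0.4541 -0.217   0.0029] [289. 169.]
wing 0.75 [ 0.5517 -0.2069  0.1046] [314.  76.]
wing 0.55 [ 0.4531 -0.215   0.1038] [289. 192.]
honey_jar 0.96 [ 0.4897 -0.0926 -0.003 ] [192. 106.]
```

View pics/w1.png

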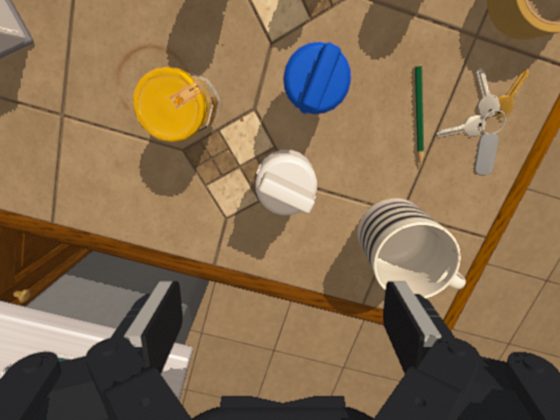

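The white cartridge is at about (287,185) with its wing running slightly down to the right, the blue one is at (317,77), and the jar is at (170,103). Next I'll fit the wing's direction from depth.

```bash
cat >> h.py <<'E'
def cloud(p,st):
    v,u=np.mgrid[0:420,0:560]; d=p['depth']
    P=np.stack([(u-p['cx'])/p['fx']*d,(v-p['cy'])/p['fy']*d,d],-1)
    if 'hand_eye' in p:
        H=np.array(p['hand_eye']); Q=P@H[:3,:3].T+H[:3,3]
        Q=Q@np.array(st['tcp_rot']).T+np.array(st['tool_pos'])
    else: Q=(P-np.array(p['t']))@np.array(p['R'])
    Q[d<=0]=np.nan
    return Q
E
python3 - <<'E'
from h import *
np.set_printoptions(precision=4,suppress=True)
p,st=shot('wrist'); Q=cloud(p,st)
for lo,hi in((.105,.13),(.075,.09)):
    m=(np.hypot(Q[...,0]-.453,Q[...,1]+.214)<.045)&(Q[...,2]>lo)&(Q[...,2]<hi)
    X=Q[m]; r=cv2.minAreaRect(X[:,:2].astype(np.float32)*1000); print(len(X),X.mean(0),np.median(X[:,2]),r)
    w,V=np.linalg.eigh(np.cov(X[:,:2].T)); print(V[:,1],np.degrees(np.arctan2(V[1,1],V[0,1])))
p,st=shot('wrist'); 
R=np.array(st['tcp_rot']); print('tool x dir',np.degrees(np.arctan2(R[1,0],R[0,0])))
E
```

```text
1019 [ 0.4533 -0.2129  0.1156] 0.1164154597372718 ((451.8502502441406, -213.27256774902344), (49.61735153198242, 14.467385292053223), 80.39513397216797)
[0.1636 0.9865] 80.58591066832875
1834 [ 0.458  -0.2122  0.0839] 0.08442792794096077 ((452.35809326171875, -212.83187866210938), (57.954750061035156, 58.32406997680664), 17.925527572631836)
[-0.9559  0.2936] 162.9236023583137
tool x dir 15.843017712511298
```

Emit:
{"method": "move_arm", "body": {"increments": [[0,0,0.012,0,0,-0.141,0.55],[0,0,0.012,0,0,-0.141,0.55],[0,0,0.012,0,0,-0.141,0.55],[0,0,0.012,0,0,-0.141,0.55],[0,0,0.012,0,0,-0.141,0.55]]}}

```text
clock: 2.65
tool_pos: [0.45, -0.2148, 0.2258]
tcp_rot: [[0.551, 0.835, -0.0], [0.835, -0.551, -0.0], [-0.0, 0.0, -1.0]]
wrist_force: [0.1, -0.2, -0.7]
finger_gap: 0.047
finger_force: 0.0
```

Emit:
{"method": "move_arm", "body": {"increments": [[0,0,0.012,0,0,-0.141,0.55],[0,0,0.012,0,0,-0.141,0.55],[0,0,0.012,0,0,-0.141,0.55],[-0.0035,0,0.01,0,0,0,0.55],[0,0,0,0,0,0,0.55]]}}

```text
clock: 3.15
tool_pos: [0.4488, -0.2178, 0.1785]
tcp_rot: [[0.168, 0.986, -0.003], [0.986, -0.168, 0.002], [0.001, -0.003, -1.0]]
wrist_force: [0.1, 0.3, 0.2]
finger_gap: 0.047
finger_force: 0.0
```

```bash
python3 - <<'E'
from h import *
np.set_printoptions(precision=4,suppress=True)
p,st=shot('wrist'); Q=cloud(p,st)
print(st['tool_pos'],st['tcp_rot'],st['finger_gap'],st['wrist_force'],st['torque'])
m=(np.hypot(Q[...,0]-.453,Q[...,1]+.214)<.045)&(Q[...,2]>.105)&(Q[...,2]<.13)
X=Q[m]; print(len(X),X.mean(0),np.median(X[:,2])); print(cv2.minAreaRect(X[:,:2].astype(np.float32)*1000))
save(p,'w2.png')
E
```

```text
[ 0.4488 -0.2178  0.1785] [[ 0.168   0.9858 -0.003 ]
 [ 0.9858 -0.168   0.0015]
 [ 0.001  -0.0033 -1.    ]] 0.04700109539902312 [0.1387 0.3084 0.1628] [-0.0371  0.0462  0.0268]
2056 [ 0.4526 -0.2103  0.1161] 0.11649512331166277
((452.1722412109375, -212.8411102294922), (49.91048812866211, 13.980981826782227), 80.96000671386719)
```

Emit:
{"method": "move_arm", "body": {"increments": [[0.0053,0.0027,0.0145,0,0,0,0.55],[0,0,0.02,0,0,0,0.55],[0,0,0.02,0,0,0,0.55],[0,0,0.017,0,0,0,0.55],[0,0,0,0,0,0,0.55]]}}

```text
clock: 3.7
tool_pos: [0.4522, -0.211, 0.1057]
tcp_rot: [[0.164, 0.986, -0.005], [0.986, -0.164, 0.003], [0.002, -0.005, -1.0]]
wrist_force: [-0.5, -0.0, 0.6]
finger_gap: 0.0467
finger_force: 0.0
```

Emit:
{"method": "move_arm", "body": {"increments": [[0,0,0,0,0,0,0],[0,0,0,0,0,0,0],[0,0,0,0,0,0,0],[0,0,0,0,0,0,0],[0,0,0,0,0,0,0]], "force": 60}}

```text
clock: 4.2
tool_pos: [0.4545, -0.2128, 0.1102]
tcp_rot: [[0.163, 0.987, 0.003], [0.987, -0.163, -0.001], [-0.001, 0.003, -1.0]]
wrist_force: [-0.6, 0.7, 4.4]
finger_gap: 0.0129
finger_force: 61.3
```

Emit:
{"method": "move_arm", "body": {"increments": [[0,0,-0.01,0,0,0,0],[0,0,-0.03,0,0,0,0],[0,0,-0.05,0,0,0,0],[0,0,-0.04,0,0,0,0],[0,0,0,0,0,0,0]]}}

```text
clock: 4.7
tool_pos: [0.4561, -0.2139, 0.2467]
tcp_rot: [[0.163, 0.986, 0.012], [0.987, -0.163, -0.007], [-0.005, 0.013, -1.0]]
wrist_force: [0.7, -0.8, -1.2]
finger_gap: 0.0126
finger_force: 60.6
```

Emit:
{"method": "move_arm", "body": {"increments": [[0.035,0,0,0,0,0,0],[0.048,0,0,0,0,0,0],[0.048,0,0,0,0,0,0],[0.048,0,0,0,0,0,0],[0.048,0,0,0,0,0,0]]}}

```text
clock: 5.2
tool_pos: [0.49, 0.0133, 0.2377]
tcp_rot: [[0.164, 0.986, -0.002], [0.986, -0.164, -0.0], [-0.0, -0.002, -1.0]]
wrist_force: [1.0, -0.1, -2.0]
finger_gap: 0.0128
finger_force: 60.6
```

Emit:
{"method": "move_arm", "body": {"increments": [[0.042,0,0,0,0,0,0],[0.024,0,0,0,0,0,0],[0,0,0,0,0,0,0],[0,0,0,0,0,0,0]]}}

```text
clock: 5.6
tool_pos: [0.5009, 0.0767, 0.2377]
tcp_rot: [[0.162, 0.987, -0.002], [0.987, -0.162, -0.001], [-0.001, -0.002, -1.0]]
wrist_force: [-0.3, 0.1, -2.1]
finger_gap: 0.0131
finger_force: 60.5
```

```bash
python3 - <<'E'
from h import *
np.set_printoptions(precision=4,suppress=True)
p,st=shot('wrist'); Q=cloud(p,st); save(p,'w3.png')
print(st['clock'],st['tool_pos'],st['tcp_rot'],st['finger_gap'],st['wrist_force'],st['torque'])
for t in('filter_base','socket','spring_plate','cartridge'):
    for d in manip.landmark_of(t,p):
        x=np.array(d['xyz']); print(t,round(d['confidence'],2),world(p,x,st),(x[:2]/x[2]*[p['fx'],p['fy']]+[p['cx'],p['cy']]).round())
m=(np.hypot(Q[...,0]-.519,Q[...,1]-.171)<.105)&(abs(Q[...,2]-.0775)<.008)
X=Q[m]; print(len(X)); print(np.median(X[:,2]),cv2.minAreaRect(X[:,:2].astype(np.float32)*1000))
# top-down height/colour map around socket, 0.25mm/px... 
S=0.0003;N=600
img=np.zeros((N,N,3),np.uint8)
ext=.09
xs=np.linspace(-ext,ext,N); gx,gy=np.meshgrid(.519+xs,.171-xs)
W=np.stack([gx,gy,np.full_like(gx,.080)],-1)
T=(W-np.array(st['tool_pos']))@np.array(st['tcp_rot']); H=np.array(p['hand_eye']); C=(T-H[:3,3])@H[:3,:3]
u=C[...,0]/C[...,2]*p['fx']+p['cx'];v=C[...,1]/C[...,2]*p['fy']+p['cy']
img=cv2.remap(p['color'],u.astype(np.float32),v.astype(np.float32),cv2.INTER_LINEAR)
cv2.imwrite('pics/top3.png',img[...,::-1])
E
```

```text
5.6 [0.5009 0.0767 0.2377] [[ 0.1621  0.9868 -0.0023]
 [ 0.9868 -0.1621 -0.0011]
 [-0.0015 -0.0021 -1.    ]] 0.013075629679788184 [-0.3148  0.1044 -2.0916] [ 0.0233 -0.0133  0.0299]
filter_base 0.84 [0.5208 0.176  0.0031] [287.  71.]
socket 0.8 [0.5209 0.1752 0.0776] [289.  67.]
socket 0.55 [ 0.6673 -0.1841 -0.0017] [448. 356.]
spring_plate 0.85 [0.5217 0.1756 0.0603] [289.  68.]
cartridge 0.8 [0.5048 0.0768 0.1294] [289. 217.]
24397
0.07809644684945774 ((519.7020263671875, 172.75015258789062), (130.3782958984375, 130.46107482910156), 37.71901321411133)
```

View pics/w3.png

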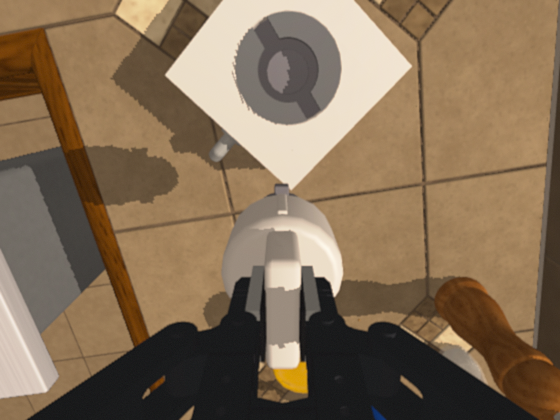

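View pics/top3.png

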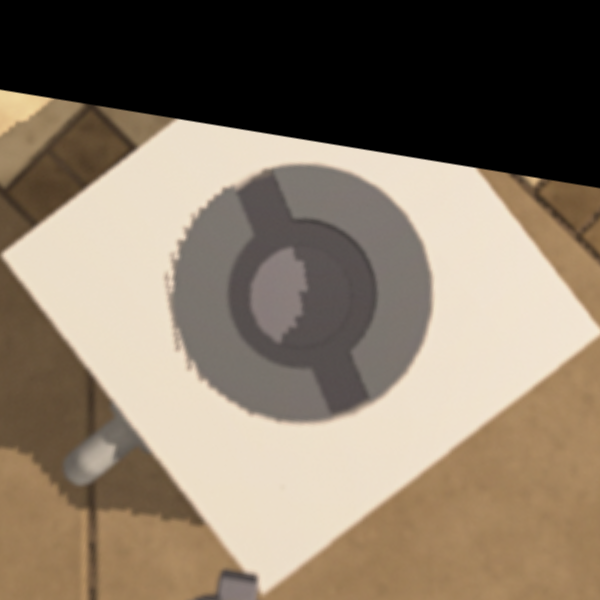

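The orthophoto shows the collar centred at about (303,293) px. Its slots run from (259,192) to (346,392), roughly 113° in world. I'll refine that, and also measure the can's offset in the hand.

```bash
python3 - <<'E'
from h import *
np.set_printoptions(precision=4,suppress=True)
img=cv2.imread('pics/top3.png'); g=cv2.cvtColor(img,cv2.COLOR_BGR2GRAY).astype(float)
s=.18/599
c=cv2.HoughCircles(cv2.medianBlur(g.astype(np.uint8),5),cv2.HOUGH_GRADIENT,1,20,param1=80,param2=15,minRadius=110,maxRadius=145)
print('outer',c[0][:3]); 
for cx,cy in((303,294),tuple(c[0][0][:2])):
    a=np.radians(np.arange(0,360,.5)); 
    prof=np.mean([cv2.remap(g.astype(np.float32),(cx+r*np.cos(a)).astype(np.float32)[None],(cy-r*np.sin(a)).astype(np.float32)[None],1)[0] for r in range(90,118,3)],0)
    d=np.degrees(a)[prof<88]; print((cx,cy),.519-.09+cx*s,.171+.09-cy*s,[ (x.min(),x.max(),x.mean()) for x in (d[d<180],d[d>180]) if len(x)],prof.min(),np.median(prof))
p,st=shot('wrist'); Q=cloud(p,st)
T=(Q-np.array(st['tool_pos']))@np.array(st['tcp_rot'])
m=(np.hypot(T[...,0],T[...,1])<.045)&(abs(T[...,2]-.023)<.006); X=T[m]
print('can top z',np.median(X[:,2]),len(X))
# can boundary toward +x
ys=np.arange(-.02,.0201,.004); print([(round(y,3),X[abs(X[:,1]-y)<.001][:,0].max().round(4)) for y in ys])
X=X[(X[:,0]>.01)]; A=np.c_[X[:,:2],np.ones(len(X))]; print('plane',np.linalg.lstsq(A,X[:,2],rcond=None)[0])
m=(np.hypot(T[...,0],T[...,1])<.045)&(T[...,2]<-.002)&(T[...,2]>-.014)&(abs(T[...,1])<.009); X=T[m]; print('wing',X.min(0),X.max(0),np.median(X[:,2]))
E
```

```text
outer [[300.5 293.5 130.8]
 [314.5 278.5 111.2]
 [318.5 303.5 112. ]]
(303, 294) 0.5200517529215359 0.172652754590985 [(np.float64(103.0), np.float64(123.5), np.float64(113.25)), (np.float64(282.5), np.float64(303.5), np.float64(293.0))] 79.17558 117.39859
(np.float32(300.5), np.float32(293.5)) 0.51930046 0.17280301 [(np.float64(102.0), np.float64(122.0), np.float64(112.0)), (np.float64(283.5), np.float64(304.5), np.float64(294.0))] 79.55898 117.34668
can top z 0.025709867286033163 4136
[(np.float64(-0.02), np.float64(0.0214)), (np.float64(-0.016), np.float64(0.0241)), (np.float64(-0.012), np.float64(0.0272)), (np.float64(-0.008), np.float64(0.0272)), (np.float64(-0.004), np.float64(0.0282)), (np.float64(0.0), np.float64(0.0286)), (np.float64(0.004), np.float64(0.0282)), (np.float64(0.008), np.float64(0.0271)), (np.float64(0.012), np.float64(0.0253)), (np.float64(0.016), np.float64(0.0234)), (np.float64(0.02), np.float64(0.0196))]
plane [0.0154 0.0024 0.0255]
wing [-0.0252 -0.009  -0.014 ] [ 0.025  0.009 -0.002] -0.006445339849700145
```

Emit:
{"method": "move_arm", "body": {"increments": [[0.035,0.001,0,0,0,0,0],[0.04,0.001,0,0,0,0,0],[0.023,0.001,0,0,0,0,0],[0,0,0.005,0,0,-0.142,0],[0,0,0.005,0,0,-0.142,0]]}}

```text
clock: 6.4
tool_pos: [0.5207, 0.1731, 0.2287]
tcp_rot: [[-0.126, 0.992, 0.0], [0.992, 0.126, -0.0], [-0.0, 0.0, -1.0]]
wrist_force: [-0.8, -0.3, -1.5]
finger_gap: 0.0131
finger_force: 60.6
```

Emit:
{"method": "move_arm", "body": {"increments": [[0,0,0.005,0,0,-0.142,0],[0,0,0.005,0,0,-0.142,0],[0,0,0.005,0,0,0,0],[0,0,0,0,0,0,0],[0,0,0,0,0,0,0]]}}

```text
clock: 6.9
tool_pos: [0.5205, 0.1725, 0.2138]
tcp_rot: [[-0.391, 0.92, -0.0], [0.92, 0.391, -0.0], [-0.0, -0.0, -1.0]]
wrist_force: [-0.1, 0.8, -1.5]
finger_gap: 0.0132
finger_force: 60.6
```

```bash
python3 - <<'E'
from h import *
np.set_printoptions(precision=4,suppress=True)
st=manip.get_state(); R=np.array(st['tcp_rot']); print(st['tool_pos'],np.degrees(np.arctan2(R[1,0],R[0,0])),R[:,2],st['wrist_force'],st['torque'])
d=np.array([.520,.173,.19])-st['tool_pos']; print(R.T@d, R.T@np.array([0,0,-1]))
E
```

```text
[0.5205 0.1725 0.2138] 113.00290506552004 [-0.0001 -0.0001 -1.    ] [-0.1106  0.755  -1.4717] [-0.0035 -0.012  -0.0204]
[ 0.0006 -0.0003  0.0238] [0.0001 0.0002 1.    ]
```

Emit:
{"method": "move_arm", "body": {"increments": [[0,0,0.007,0,0,0,0],[0,0,0.007,0,0,0,0],[0,0,0.007,0,0,0,0],[0,0,0.007,0,0,0,0],[0,0,0.005,0,0,0,0]]}}

```text
clock: 7.4
tool_pos: [0.5201, 0.1728, 0.1796]
tcp_rot: [[-0.393, 0.92, -0.001], [0.92, 0.393, -0.0], [0.0, -0.001, -1.0]]
wrist_force: [-0.0, 0.1, -2.0]
finger_gap: 0.0131
finger_force: 60.5
```

Emit:
{"method": "move_arm", "body": {"increments": [[0,0,0.002,0,0,0,0],[0,0,0.002,0,0,0,0],[0,0,0.002,0,0,0,0],[0,0,0,0,0,0,0]]}}

```text
clock: 7.8
tool_pos: [0.5205, 0.1729, 0.1747]
tcp_rot: [[-0.393, 0.92, 0.0], [0.92, 0.393, -0.0], [-0.0, -0.0, -1.0]]
wrist_force: [0.6, 0.1, -1.6]
finger_gap: 0.0127
finger_force: 60.5
```

Emit:
{"method": "move_arm", "body": {"increments": [[0,0,0.002,0,0,0,0],[0,0,0.002,0,0,0,0],[0,0,0,0,0,0,0]]}}

```text
clock: 8.1
tool_pos: [0.5203, 0.1728, 0.1704]
tcp_rot: [[-0.393, 0.919, -0.001], [0.919, 0.393, -0.0], [0.0, -0.001, -1.0]]
wrist_force: [-0.6, -0.5, -1.3]
finger_gap: 0.0129
finger_force: 60.5
```

Emit:
{"method": "move_arm", "body": {"increments": [[0,0,0.002,0,0,0,0],[0,0,0.002,0,0,0,0],[0,0,0,0,0,0,0]]}}

```text
clock: 8.4
tool_pos: [0.5207, 0.1729, 0.1674]
tcp_rot: [[-0.393, 0.919, 0.001], [0.919, 0.393, 0.0], [-0.0, 0.001, -1.0]]
wrist_force: [-1.7, 0.2, 2.4]
finger_gap: 0.0129
finger_force: 61.1
```

In the slots, and the spring is felt. Pressing further down.

Emit:
{"method": "move_arm", "body": {"increments": [[0,0,0.003,0,0,0,0],[0,0,0.003,0,0,0,0],[0,0,0.003,0,0,0,0],[0,0,0.002,0,0,0,0],[0,0,0,0,0,0,0]]}}

```text
clock: 8.9
tool_pos: [0.5208, 0.1729, 0.1572]
tcp_rot: [[-0.393, 0.919, 0.002], [0.919, 0.393, 0.0], [-0.0, 0.002, -1.0]]
wrist_force: [-2.5, -0.5, 5.8]
finger_gap: 0.0132
finger_force: 61.7
```

Emit:
{"method": "move_arm", "body": {"increments": [[0,0,0.002,0,0,0,0],[0,0,0,0,0,0,0]]}}

```text
clock: 9.1
tool_pos: [0.5208, 0.1729, 0.1554]
tcp_rot: [[-0.393, 0.919, 0.002], [0.919, 0.393, 0.0], [-0.0, 0.002, -1.0]]
wrist_force: [-2.2, -0.0, 6.7]
finger_gap: 0.013
finger_force: 61.8
```

Emit:
{"method": "move_arm", "body": {"increments": [[0,0,0.0015,0,0,0,0],[0,0,0,0,0,0.08,0],[0,0,0,0,0,0.08,0],[0,0,0,0,0,0.08,0],[0,0,0,0,0,0,0]]}}

```text
clock: 9.6
tool_pos: [0.5217, 0.1733, 0.1546]
tcp_rot: [[-0.162, 0.987, 0.005], [0.987, 0.162, 0.001], [0.0, 0.005, -1.0]]
wrist_force: [-0.7, -0.4, 7.2]
finger_gap: 0.0129
finger_force: 61.9
```

```bash
cat > s.py <<'E'
from h import *
np.set_printoptions(precision=4,suppress=True)
st=manip.get_state(); R=np.array(st['tcp_rot']); print(st['clock'],st['tool_pos'],np.degrees(np.arctan2(R[1,0],R[0,0])),R[:,2],st['wrist_force'],st['torque'],st['joint_pos'][5])
E
python3 s.py
```

```text
9.6 [0.5217 0.1733 0.1546] 99.31997343112907 [ 0.0046  0.0012 -1.    ] [-0.6632 -0.3954  7.1673] [-0.0286  0.1482 -0.0132] 3.1359565386712935
```

Emit:
{"method": "move_arm", "body": {"increments": [[0,0,0,0,0,0.1,0],[0,0,0,0,0,0.1,0],[0,0,0,0,0,0.1,0],[0,0,0,0,0,0.1,0],[0,0,0,0,0,0.1,0]]}}

```text
clock: 10.1
tool_pos: [0.5221, 0.1733, 0.1549]
tcp_rot: [[0.333, 0.943, 0.006], [0.943, -0.333, 0.001], [0.003, 0.005, -1.0]]
wrist_force: [0.3, 0.7, 7.0]
finger_gap: 0.013
finger_force: 61.9
```

```bash
python3 s.py
```

```text
10.1 [0.5221 0.1733 0.1549] 70.52871733512208 [ 0.0057  0.0013 -1.    ] [0.3283 0.6776 6.9794] [-0.0046 -0.031   0.0063] 31.93067335922319
```

Emit:
{"method": "move_arm", "body": {"increments": [[0,0,0,0,0,0.1,0],[0,0,0,0,0,0.1,0],[0,0,0,0,0,0.1,0],[0,0,0,0,0,0.1,0],[0,0,0,0,0,0,0]]}}

```text
clock: 10.6
tool_pos: [0.5222, 0.1731, 0.1549]
tcp_rot: [[0.673, 0.74, 0.006], [0.74, -0.673, 0.001], [0.005, 0.004, -1.0]]
wrist_force: [-0.1, -0.0, 6.9]
finger_gap: 0.013
finger_force: 61.9
```

```bash
python3 s.py
```

```text
10.6 [0.5222 0.1731 0.1549] 47.73418471917752 [ 0.0059  0.0008 -1.    ] [-0.0984 -0.0416  6.8604] [-0.1068 -0.0131  0.0172] 54.71710357554838
```

Emit:
{"method": "move_arm", "body": {"increments": [[0,0,0,0,0,0.08,0],[0,0,0,0,0,0.06,0],[0,0,0,0,0,0.04,0],[0,0,0,0,0,0,0]]}}

```text
clock: 11.0
tool_pos: [0.5223, 0.173, 0.1549]
tcp_rot: [[0.794, 0.608, 0.006], [0.608, -0.794, 0.001], [0.005, 0.003, -1.0]]
wrist_force: [0.9, 0.1, 8.5]
finger_gap: 0.0127
finger_force: 61.8
```

```bash
python3 s.py
```

```text
11.0 [0.5223 0.173  0.1549] 37.475220277550385 [ 0.0061  0.0006 -1.    ] [0.9247 0.071  8.4646] [-0.164  -0.0559 -0.0631] 64.97326036352524
```

Emit:
{"method": "move_arm", "body": {"increments": [[0,0,0,0,0,0.04,0],[0,0,0,0,0,0,0]]}}

```text
clock: 11.2
tool_pos: [0.5224, 0.1729, 0.1549]
tcp_rot: [[0.817, 0.576, 0.006], [0.576, -0.817, 0.001], [0.005, 0.003, -1.0]]
wrist_force: [0.1, -0.7, 8.4]
finger_gap: 0.0129
finger_force: 61.8
```

```bash
python3 s.py
```

```text
11.2 [0.5224 0.1729 0.1549] 35.18265309490081 [ 0.0063  0.0005 -1.    ] [ 0.0719 -0.6776  8.388 ] [-0.1859 -0.0649  0.0208] 67.26138225194957
```

Emit:
{"method": "move_arm", "body": {"increments": [[0,0,0,0,0,0.035,0],[0,0,0,0,0,0,0]]}}

```text
clock: 11.4
tool_pos: [0.5224, 0.1729, 0.1549]
tcp_rot: [[0.837, 0.547, 0.006], [0.547, -0.837, 0.0], [0.005, 0.003, -1.0]]
wrist_force: [-0.1, -0.5, 7.3]
finger_gap: 0.0129
finger_force: 61.8
```

```bash
python3 s.py
```

```text
11.4 [0.5224 0.1729 0.1549] 33.185977088055445 [ 0.0063  0.0004 -1.    ] [-0.076  -0.4644  7.3314] [-0.178  -0.0514 -0.0373] 69.2605204229599
```

Emit:
{"method": "move_arm", "body": {"increments": [[0,0,0,0,0,0.02,0],[0,0,0,0,0,0,0]]}}

```text
clock: 11.6
tool_pos: [0.5224, 0.1729, 0.1549]
tcp_rot: [[0.848, 0.531, 0.006], [0.531, -0.848, 0.0], [0.006, 0.003, -1.0]]
wrist_force: [0.8, 0.4, 7.3]
finger_gap: 0.0128
finger_force: 61.8
```

```bash
python3 s.py
```

```text
11.6 [0.5224 0.1729 0.1549] 32.052082453193414 [ 0.0062  0.0004 -1.    ] [0.8463 0.4397 7.3014] [-0.2469 -0.0528  0.0251] 70.39247878658846
```

Emit:
{"method": "move_arm", "body": {"increments": [[0,0,0,0,0,0.02,0],[0,0,0,0,0,0,0]]}}

```text
clock: 11.8
tool_pos: [0.5224, 0.1729, 0.1549]
tcp_rot: [[0.858, 0.514, 0.006], [0.514, -0.858, 0.0], [0.006, 0.003, -1.0]]
wrist_force: [0.9, -0.6, 7.5]
finger_gap: 0.013
finger_force: 61.8
```

```bash
python3 s.py
```

```text
11.8 [0.5224 0.1729 0.1549] 30.90491524263981 [ 0.0063  0.0004 -1.    ] [ 0.9313 -0.6033  7.542 ] [-0.2606 -0.0389 -0.0174] 71.53876016397493
```

Emit:
{"method": "move_arm", "body": {"increments": [[0,0,0,0,0,0.02,0],[0,0,0,0,0,0,0]]}}

```text
clock: 12.0
tool_pos: [0.5223, 0.173, 0.1549]
tcp_rot: [[0.868, 0.497, 0.006], [0.497, -0.868, 0.001], [0.006, 0.003, -1.0]]
wrist_force: [0.4, -0.6, 6.9]
finger_gap: 0.0129
finger_force: 61.9
```

```bash
python3 s.py
```

```text
12.0 [0.5223 0.173  0.1549] 29.7933479442978 [ 0.0061  0.0006 -1.    ] [ 0.3793 -0.6318  6.8643] [-0.2407 -0.0241  0.2101] 72.66148147163813
```

Stop felt at 0.21 N m. I'll ease back slightly and let it rise.

Emit:
{"method": "move_arm", "body": {"increments": [[0,0,0,0,0,-0.02,0],[0,0,-0.002,0,0,0,0],[0,0,-0.002,0,0,0,0],[0,0,-0.002,0,0,0,0],[0,0,0,0,0,0,0]]}}

```text
clock: 12.5
tool_pos: [0.522, 0.173, 0.1599]
tcp_rot: [[0.858, 0.514, 0.005], [0.514, -0.858, 0.001], [0.004, 0.002, -1.0]]
wrist_force: [2.1, -0.2, 5.2]
finger_gap: 0.0133
finger_force: 61.6
```

```bash
python3 s.py
```

```text
12.5 [0.522  0.173  0.1599] 30.92244387696409 [ 0.0049  0.0005 -1.    ] [ 2.1136 -0.2359  5.1998] [-0.1783 -0.5042  0.0342] 71.52289322389309
```

Emit:
{"method": "move_arm", "body": {"increments": [[0,0,-0.001,0,0,0,0],[0,0,0,0,0,0,0]]}}

```text
clock: 12.7
tool_pos: [0.5219, 0.173, 0.1605]
tcp_rot: [[0.858, 0.514, 0.004], [0.514, -0.858, 0.0], [0.004, 0.002, -1.0]]
wrist_force: [2.7, 0.0, 4.9]
finger_gap: 0.0131
finger_force: 61.5
```

```bash
python3 s.py
```

```text
12.7 [0.5219 0.173  0.1605] 30.925081252736582 [ 0.0044  0.0004 -1.    ] [2.7016 0.0052 4.9002] [-0.0854 -0.7919  0.0535] 71.520815300448
```

Emit:
{"method": "move_arm", "body": {"increments": [[0,0,-0.001,0,0,0,0],[0,0,-0.0005,0,0,0,0],[0,0,0,0,0,0,0]]}}

```text
clock: 13.0
tool_pos: [0.521, 0.1729, 0.1613]
tcp_rot: [[0.858, 0.514, 0.002], [0.514, -0.858, 0.0], [0.002, 0.001, -1.0]]
wrist_force: [3.7, 0.3, 4.5]
finger_gap: 0.0132
finger_force: 61.5
```

```bash
python3 s.py
```

```text
13.0 [0.521  0.1729 0.1613] 30.923856249774687 [ 0.0017  0.0002 -1.    ] [3.6815 0.2517 4.4786] [-0.0294 -0.8579  0.0411] 71.52520580926891
```

Emit:
{"method": "move_arm", "body": {"increments": [[0,0,-0.0005,0,0,0,0],[0,0,0,0,0,0,0.35],[0,0,0,0,0,0,0.35],[0,0,0,0,0,0,0.35],[0,0,0,0,0,0,0.35]]}}

```text
clock: 13.5
tool_pos: [0.5195, 0.1728, 0.1601]
tcp_rot: [[0.858, 0.514, -0.003], [0.514, -0.858, -0.001], [-0.003, -0.001, -1.0]]
wrist_force: [-0.6, 0.3, 0.1]
finger_gap: 0.03
finger_force: 0.0
```

```bash
python3 s.py
```

```text
13.5 [0.5195 0.1728 0.1601] 30.933932850035003 [-0.0031 -0.0006 -1.    ] [-0.5816  0.2895  0.0621] [0.0118 0.0025 0.0282] 71.52452082709664
```

Emit:
{"method": "move_arm", "body": {"increments": [[0,0,-0.02,0,0,0,0.5],[0,0,-0.03,0,0,0,0.5],[0,0,-0.04,0,0,0,0.5],[-0.04,0,0,0,0,0,0.5],[0,0,0,0,0,0,0.5]]}}

```text
clock: 14.0
tool_pos: [0.4836, 0.1512, 0.2519]
tcp_rot: [[0.858, 0.513, -0.001], [0.513, -0.858, -0.001], [-0.002, 0.0, -1.0]]
wrist_force: [-0.7, 0.4, 0.1]
finger_gap: 0.0426
finger_force: 0.0
```

```bash
python3 - <<'E'
from h import *
np.set_printoptions(precision=4,suppress=True)
p,st=shot('wrist'); Q=cloud(p,st); save(p,'w4.png')
print(st['clock'],st['tool_pos'],st['wrist_force'])
r=np.hypot(Q[...,0]-.520,Q[...,1]-.173)
m=(r<.032)&(Q[...,2]>.158)&(Q[...,2]<.18); X=Q[m]; print('wing',len(X),np.median(X[:,2]),cv2.minAreaRect(X[:,:2].astype(np.float32)*1000)); 
print('slope',np.linalg.lstsq(np.c_[X[:,:2],np.ones(len(X))],X[:,2],rcond=None)[0])
m=(r<.035)&(Q[...,2]>.128)&(Q[...,2]<.146); X=Q[m]; print('can top',len(X),np.median(X[:,2]),cv2.minEnclosingCircle(X[:,:2].astype(np.float32)*1000))
print('slope',np.linalg.lstsq(np.c_[X[:,:2],np.ones(len(X))],X[:,2],rcond=None)[0])
m=(r>.055)&(r<.06)&(abs(Q[...,2]-.078)<.008); print('base top',np.median(Q[m][:,2]))
E
```

```text
14.0 [0.4836 0.1512 0.2519] [-0.7315  0.3853  0.0532]
wing 1938 0.16855808125008484 ((519.5110473632812, 173.23294067382812), (49.8409423828125, 13.710261344909668), 30.257375717163086)
slope [-0.01   -0.0024  0.1741]
can top 4040 0.13650693446323758 ((520.193359375, 173.6298370361328), 30.415313720703125)
slope [-0.024  -0.0141  0.151 ]
base top 0.07786459969286165
```

View pics/w4.png

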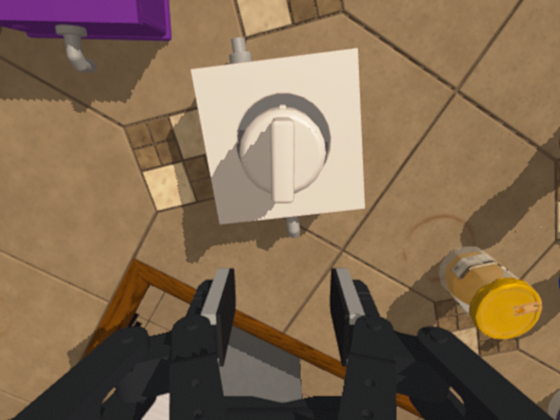

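The cartridge stands upright in the collar at about (283,150). Its underside is at about 51.6 mm (catch is 52, unlocked would be 48), and it sits about 83° clockwise of the slots. It is locked and the gripper is clear.

```bash
python3 -c "
from rig import manip
print(manip.finish_job())"
```

```text
the job is handed in; nothing more can be done
None
```

The cartridge stands locked and upright in the filter base, turned clockwise to the stop and sprung up into its catch; I handed the job in at about 14 s, with the most force I read about 8.5 N pressing down and 0.21 N m at the stop, and the jar, mug and shaker not touched.

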